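# Close the gilder's leaf box

### The arm

A 6-joint arm with a two-finger parallel gripper is mounted at the origin on the work surface. World frame = base frame: x ahead of the robot, y to its left, z up, the work surface at z = 0. Lengths are in mm, angles in rad, forces in N, time in s.
With the tool pointing down it reaches from about 350 to 975 mm from the base axis. Payload 7.1 kg.
Tool frame: the origin (TCP) lies midway between the tips of the shut fingers; the grasp point (between the pads) lies 19 mm behind it (ctrl.grasp_offset is the distance from the TCP to the grasp point, in mm); z points along the fingers, y is the line along which they close (so a half turn about z gives the same grasp; the last joint's range is limited). The gripper opens to 88 mm and grips with 3 to 60 N. Pads are 20 mm wide; open, the fingers measure 115 mm over their backs; the gripper's body (75 mm by 178 mm) begins 61 mm behind the grasp point.
Start: joints at [1.09, 0.423, 1.63, -0, 1.089, -0.019], TCP at [278.443, 559.531, 222.675] pointing down, gripper open.
Joint ranges: [-3, 3], [-0.9, 2.11], [0.09, 2.58], [-1.31, 4.45], [0.11, 2.69], [-2.54, 2.54]. Speed limits (rad/s): [2.39, 2.39, 3.01, 3.14, 3.14, 3.14].

### API

Orientations are given as a rotation vector (axis times angle).
In Python, from workcell import ctrl gives the robot as it stands. The module is installed in compiled form; this text tells all that it offers.
- The arm moves only by the tool servo_tool, never from a script. Its argument "rows" is a list of rows, each a list of 7 numbers: the turn, a rotation vector about the tool's x, y, z as a fraction of full scale, then the shift along the tool's x, y, z as a fraction of full scale, then the finger opening in mm, from 0 to 87.8. A call has 1 to 10 rows; each row is the pose to reach, as a shift and turn from the pose commanded when the call began, along the tool's axes at that moment; what a row does not reach only later rows make up. Full scale, the value 1, is 20 cm for a shift and 1.5 rad for a turn. A row lasts 1/8 s, in which the tool goes at most 62.5 mm and 10.7 degrees, less where a joint would pass 70% of its speed; a pose out of reach is approached as far as the arm can. A call with a number of a shift or a turn outside -1 to 1 is refused whole. A call with a gripper value outside its range is refused whole. The fingers move at their own pace and stop on an object; the grip force is fixed at half the most. Time passes only in rows, so rows that repeat a pose let the fingers close. It gives the time, the measured TCP pose, the force, the opening and the grip force at its end, in the units of the state.
- ctrl.get_obs(): the state, without advancing time (a new reading comes with each control period).
- ctrl.get_image(name): name is "scene" or "top" or "wrist"; returns (picture, depth): 420x560x3 uint8, red, green, blue; 420x560 float32, mm along the optical axis (not along the pixel's ray), 0 where there is no reading.
- ctrl.camera_info(name): a dict with "intrinsics" (3x3 intrinsics, pixels), "k1" (the pictures are not rectified: a ray, as slopes to the right and down, at radius r is drawn at 1 + k1 r^2 times it, then the intrinsics apply), "R" (3x3) and "t" (3): a world point X has camera coordinates R X + t. Camera axes: x right, y down, z forward; pixel columns grow to the right and rows downward; lengths in mm; the calibration is good to about 2 mm. A picture is of the moment at which its call begins: read the wrist's pose just before it. camera_info takes no time and is no camera call; for the wrist camera it gives the pose at the moment of the call.
- ctrl.close_job(): hands the job in; it is judged then, once.
The state is a dict: "t": time; "qpos": joint angles; "qvel": joint speeds; "joint_torque": joint torques, N m; "ee_pos": TCP position; "orientation": TCP orientation; "ft_force": force on the tool from outside, world axes, zero at the start; "moment": the same for the moment, N m; "width": finger opening in mm; "grasp_force": force on a finger pad.
Only numpy, scipy, OpenCV 4.12 (cv2) and the standard library are available. Lean on these libraries where they do the work, as an engineer would, in place of code of your own. Each camera call takes 0.05 s, during which the arm holds its last target. There are 200 camera calls.

### The job

Put the gold leaf away: with the fingertips, gently fold the upright rust-red draft screen down flat inside the black leaf box, and only then swing the box's lid fully shut over it. Push and press only: grip or lift nothing, do not slam the screen or the lid, and leave the jar, tools and other things in and around the box where they are.

Things in the scene. Friction and masses are not known exactly. Their poses are not given: they have to be found in the camera images.
- box: black wooden leaf box with gold lines, fixed to the table: 260 mm along its x, 220 mm along its y, 70 mm tall, walls 6 mm; origin at the centre of its underside, z up. Its lid is hinged on its +y rim and its draft screen just inside its -y wall, both hinge lines parallel to box x. Leaf booklets inside reach 30 mm above the table, well under the screen
- screen (a joint): angle of the draft screen (rad): 0 = folded down flat inside the box, about 1.57 = upright, stop at 1.8 (leaning outwards, to box -y); starts near upright. The screen is a 236 mm (along box x) x 130 mm x 6 mm panel, 0.12 kg, rust-red on the outer face (which faces box -y when upright, up when folded), bone-coloured on the inner face, gold free edge. It folds towards box +y. Its hinge is stiff (0.14 N m of friction): it stays where it is left
- screen_hinge (a point): middle of the screen's hinge line, at box (0, -100, 56) mm, on the plane of the inner face; the outer face lies 6 mm off it. Turns with the screen: x along the hinge line (box x), y from the hinge to the free edge, z out of the rust-red face
- screen_edge (a point): middle of the screen's free edge, on the rust-red face, 130 mm from the hinge; folded down it lies 62 mm above the table, 8 mm below the box's rim
- lid (a joint): angle of the lid (rad): 0 = shut flat on the rim, 1.57 = upright, stop at 2.0; starts open, upright or leaning back to box +y. The lid is a 260 mm (along box x) x 220 mm x 8 mm board, 0.35 kg, black with a gold line on the outer face (which faces box +y when open, up when shut), light wood inside, gold free edge. Its hinge is stiff (0.50 N m of friction): stays where left, must be pushed all the way; soft stops. A raised screen blocks it
- lid_hinge (a point): middle of the lid's hinge line, at box (0, 110, 70.5) mm, on the plane of the lid's inner face; the outer face lies 8 mm off it. Turns with the lid: x along the hinge line (box x), y from the free edge to the hinge, z out of the black face
- lid_edge (a point): middle of the lid's free edge, on the black outer face, 220 mm from the hinge; with the lid shut it lies 78.5 mm above the table
- bole_jar: small terracotta jar with a brass cap, 32 mm across, 42 mm tall, standing inside the box in the strip beside the lid hinge; origin at the centre of its underside. Leave it where it is
- burnisher: burnisher with dark wood handle, 140 mm long, 14 mm thick, lying inside the box in the same strip; origin near mid-length, on its underside. Leave it where it is
- size_bottle: amber glass bottle, 52 mm across, 115 mm tall, standing beside the box's +x end; origin at the centre of its underside. Leave it where it is
- brush: brush 190 mm long and 20 mm high, lying on the table along the screen's side (-y) of the box; origin near mid-length, on its underside. Leave it where it is
- weight: brass weight, 48 mm across, 60 mm tall, standing on the table on the lid's side (+y) of the box; origin at the centre of its underside. Leave it where it is
- water_cup: white cup, 72 mm across, 75 mm tall, standing on the table on the screen's side (-y) of the box; origin at the centre of its underside. Leave it where it is
- ornament: black and gold fan of four feather blades, about 260 x 190 x 20 mm, lying on the table to the robot's left; origin near its middle, on its underside. Leave it where it is

How it is judged:
By the outcome, as a careful person would: the job done as asked, in the order asked, and still so for the second after the job is handed in, with the robot touching nothing.
It also fails if it takes over 56 s, if anything falls off the work surface, if the arm or the gripper's body presses on something with over 40 N, if the wrist force passes 120 N, or if a joint passes its speed limit or range.

## Working session

There is one attempt and no reset: what is moved stays moved. The work goes in short steps, Python scripts to look and compute and a tool call to move; the robot and the scene stay as the last step left them, time stands still between calls to the robot, and variables do not carry over. Pictures are saved under pics/ and viewed, at most 10 in all, crops included, and the job is handed in when it is done.

Besides the shell and the picture viewer there is one more tool, called after "Emit:" as name(argument=value, ...), one argument or row to a line, values as JSON. servo_tool: Moves the arm, as the interface text tells. Its arguments: {"type":"object","properties":{"rows":{"type":"array","items":{"type":"array","items":{"type":"number"}}}},"required":["rows"]}

```bash
mkdir -p pics; python3 - <<'E'
from workcell import ctrl
import cv2,numpy as np
for n in("scene","top"):
    im,d=ctrl.get_image(n); cv2.imwrite(f"pics/{n}0.png",im[:,:,::-1]); np.savez(f"{n}0.npz",im=im,d=d)
    c=ctrl.camera_info(n); print(n,c)
o=ctrl.get_obs(); print(o)
E
```

```text
scene {'intrinsics': array([[397.25392429,   0.        , 272.93486339],
       [  0.        , 397.25392429, 212.23581013],
       [  0.        ,   0.        ,   1.        ]]), 'k1': 0.027351780164507383, 'R': array([[ 0.76335124,  0.64568288,  0.01971023],
       [ 0.50977946, -0.5833795 , -0.63229208],
       [-0.39676163,  0.49270882, -0.77447933]]), 't': array([-502.79906681, -158.23010574, 1286.85470271])}
top {'intrinsics': array([[528.49865516,   0.        , 279.67905978],
       [  0.        , 528.49865516, 213.00553895],
       [  0.        ,   0.        ,   1.        ]]), 'k1': 0.04420643393851947, 'R': array([[ 1.49833252e-02, -9.99882694e-01,  3.17787579e-03],
       [-9.75638382e-01, -1.53155809e-02, -2.18849675e-01],
       [ 2.18872673e-01,  1.78638255e-04, -9.75753412e-01]]), 't': array([  93.00462401,  583.0911823 , 1223.60506477])}
{'t': 0.1, 'qpos': array([ 1.09000451e+00,  4.23744579e-01,  1.63061404e+00,  3.57755076e-06,
        1.08862322e+00, -1.90022640e-02]), 'qvel': array([-3.44498836e-05, -2.13203895e-03, -2.19156162e-03,  4.12615639e-04,
       -1.17964187e-03, -1.56623211e-03]), 'joint_torque': array([-6.58005456e-05, -5.45609093e+01, -2.74327219e+01,  6.44367887e-02,
        1.87160930e-02, -5.21100560e-06]), 'ee_pos': array([278.20976068, 559.09241247, 221.99164968]), 'orientation': array([-7.18872277e-01, -3.05788241e+00,  2.11287085e-03]), 'ft_force': array([ 0.12375152, -0.08061033, -0.73398678]), 'moment': array([ 0.00274219,  0.02667883, -0.0139226 ]), 'grasp_force': 0.0, 'width': 88.1602424343173}
```

View pics/scene0.png

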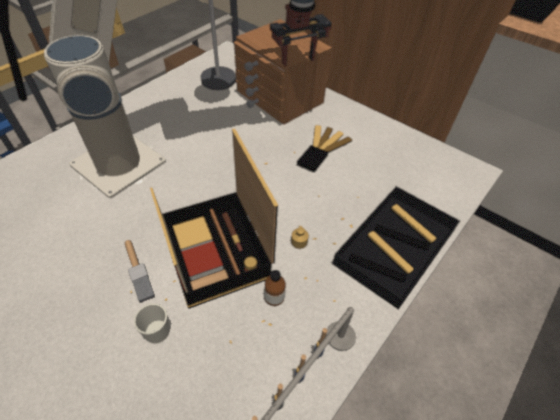

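View pics/top0.png

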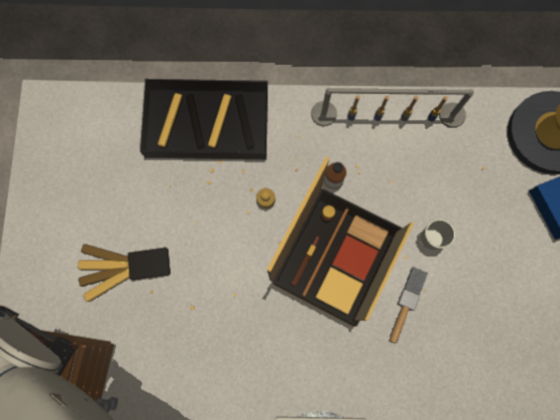

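The scene view shows the box with its lid on the right (free edge at about (235,135)–(275,205)) and the screen on the left (about (155,190)–(185,290)). In the top view the lid edge runs (270,272)–(327,162), the screen edge (368,318)–(408,225), with the bottle at (335,175) and the cup at (438,237).

```bash
cat > h.py <<'E'
import numpy as np,cv2
from workcell import ctrl
def cloud(n,d):
    c=ctrl.camera_info(n);K=c["intrinsics"]
    v,u=np.mgrid[:420,:560]
    p=np.stack([(u-K[0,2])/K[0,0],(v-K[1,2])/K[1,1]],-1)
    q=p.copy()
    for _ in range(5): q=p/(1+c["k1"]*(q**2).sum(-1,keepdims=True))
    X=np.concatenate([q,np.ones_like(q[...,:1])],-1)*d[...,None]
    return (X-c["t"])@c["R"]
def proj(n,X):
    c=ctrl.camera_info(n);K=c["intrinsics"];P=np.atleast_2d(X)@c["R"].T+c["t"];s=P[:,:2]/P[:,2:]
    s=s*(1+c["k1"]*(s**2).sum(1,keepdims=True));return s*[K[0,0],K[1,1]]+K[:2,2]
E
python3 - <<'E'
from h import *
d={n:np.load(n+"0.npz") for n in("top","scene")}
W={n:cloud(n,d[n]["d"]) for n in d}
T=W["top"]; np.set_printoptions(precision=1,suppress=True)
for uv in [(50,200),(270,272),(327,162),(298,218),(368,318),(408,226),(390,270),(357,323),(275,287),(345,258),(265,197),(438,237)]:
    print(uv,T[uv[1],uv[0]])
S=W["scene"]
for uv in [(235,137),(273,205),(255,200),(155,192),(183,288),(168,240),(190,299),(271,262),(100,250)]: print(uv,S[uv[1],uv[0]])
# fit: scene+top points in box region
P=np.concatenate([w[d[n]["d"]>0] for n,w in W.items()]); 
c=T[258,330]; m=(np.hypot(*(P[:,:2]-c[:2]).T)<230)
P=P[m]
for lo,hi in((64,76),(150,175),(175,200),(200,240),(240,270),(270,310)):
    q=P[(P[:,2]>lo)&(P[:,2]<hi)]; print(lo,hi,len(q),q[:,:2].mean(0) if len(q) else "")
np.save("P.npy",P)
E
```

```text
(50, 200) [620.3 687.5   2.1]
(270, 272) [414.2 119.2 277.3]
(327, 162) [643.7   5.6 276.7]
(298, 218) [522.5  65.  284.6]
(368, 318) [330.9 -86.8 188.4]
(408, 226) [ 533.  -183.   169.4]
(390, 270) [ 432.5 -136.3  187.6]
(357, 323) [322.4 -80.5  72.3]
(275, 287) [407.7 110.7  -0.4]
(345, 258) [479.1 -60.6  26.7]
(265, 197) [623.4 138.8  56.2]
(438, 237) [ 538.4 -296.4    9.5]
(235, 137) [441.7 108.5 287.6]
(273, 205) [647.    5.1 289.9]
(255, 200) [555.7  50.1 197.2]
(155, 192) [ 975.  -401.7  906.5]
(183, 288) [ 542.7 -185.7   83.1]
(168, 240) [ 482.3 -154.8  184.8]
(190, 299) [ 555.5 -183.6   41.9]
(271, 262) [648.3   2.6  77.8]
(100, 250) [ 245.5 -232.     1.1]
64 76 1939 [516.7 -27.1]
150 175 602 [504.4 -23.3]
175 200 1050 [475.8 -67. ]
200 240 655 [543.8  55.8]
240 270 537 [543.4  56.5]
270 310 1238 [539.4  61.1]
```

```bash
python3 - <<'E'
from h import *
from scipy.optimize import least_squares
np.set_printoptions(precision=2,suppress=True)
P=np.load("P.npy"); P=P[(P[:,2]>62)&(P[:,2]<310)]
def box(p,Q):
    c,s=np.cos(p[2]),np.sin(p[2]);d=Q[:,:2]-p[:2];return np.c_[d[:,0]*c+d[:,1]*s,-d[:,0]*s+d[:,1]*c,Q[:,2]]
def sl(v,lo,hi): return np.maximum(np.maximum(lo-v,v-hi),0)
def bd(B,c,h): 
    return np.linalg.norm(np.maximum(abs(B-c)-h,0),axis=1)
def res(p):
    B=box(p,P);D=[]
    # lid
    for (hy,hz,a,L,t,hx,sg) in((110,70.5,p[3],220,8,130,-1),(-100,56,p[4],130,6,118,1)):
        y=(B[:,1]-hy)*sg;z=B[:,2]-hz
        al=y*np.cos(a)+z*np.sin(a); n=-y*np.sin(a)+z*np.cos(a)
        D.append(bd(np.c_[B[:,0],al,n],np.array([0,L/2,t/2]),np.array([hx,L/2,t/2])))
    for c,h in(([0,107,66],[130,3,4]),([0,-107,66],[130,3,4]),([127,0,66],[3,110,4]),([-127,0,66],[3,110,4])):
        D.append(bd(B,np.array(c),np.array(h)))
    return np.minimum(np.min(D,0),30)
best=min((least_squares(res,[x,y,-0.46,l,1.5],loss="soft_l1",f_scale=3) for x,y in((490,-40),(480,-30),(500,-50)) for l in(1.5,1.7)),key=lambda r:r.cost)
p=best.x;print(p,best.cost,np.percentile(res(p),[50,80,90]))
np.save("p.npy",p)
B=box(p,P)
l=B[(B[:,2]>200)];print("lid x",np.percentile(l[:,0],[1,99]),"y",[l[abs(l[:,2]-z)<10][:,1].mean() for z in(210,250,280)],"zmax",np.percentile(l[:,2],98))
s=B[(B[:,2]>100)&(B[:,1]<-60)];print("scr x",np.percentile(s[:,0],[1,99]),"y",[s[abs(s[:,2]-z)<8][:,1].mean() for z in(110,140,180)],"zmax",np.percentile(s[:,2],98))
im=np.load("top0.npz")["im"];W={n:cloud(n,np.load(n+"0.npz")["d"]) for n in("top",)}
for nm,uv in dict(weight=(265,197),cup=(438,237),bottle=(337,172),jar=(329,212),brush=(402,320),brush2=(418,270)).items(): q=W["top"][uv[1],uv[0]][None];print(nm,q,box(p,q))
E
```

```text
[482.35 -40.03  -0.46   1.58   1.59] 65635.07907016874 [0.   1.72 4.27]
lid x [-130.27  130.86] y [np.float64(113.06801446650167), np.float64(113.57609959283103), np.float64(114.71693724098046)] zmax 294.1407432938913
scr x [-119.08  118.9 ] y [np.float64(-101.38175787715417), np.float64(-102.29963414296861), np.float64(-105.54302520216896)] zmax 189.04002139309264
weight [[623.37 138.79  56.22]] [[ 45.89 223.07  56.22]]
cup [[ 538.43 -296.39    9.5 ]] [[ 165.06 -204.01    9.5 ]]
bottle [[675.91 -34.23 103.59]] [[170.42  91.96 103.59]]
jar [[590.04 -19.95  46.67]] [[87.26 66.23 46.67]]
brush [[ 332.4  -196.33   19.72]] [[ -63.96 -206.94   19.72]]
brush2 [[ 453.61 -240.57   18.09]] [[  64.21 -192.15   18.09]]
```

Emit:
servo_tool(
  rows=[
    [0,0,0.12,0,0,-0.3,0],
    [0,0,0.24,-0.1,-0.1,-0.6,0],
    [0,0,0.36,-0.3,-0.3,-0.85,0],
    [0,0,0.48,-0.5,-0.5,-0.9,0],
    [0,0,0.6,-0.7,-0.7,-0.9,0],
    [0,0,0.72,-0.9,-0.9,-0.9,0],
    [0,0,0.84,-1,-1,-0.9,0],
    [0,0,0.96,-1,-1,-0.9,0],
    [0,0,1,-1,-1,-0.9,0],
  ],
)

```text
t: 1.23
ee_pos: [368.4, 290.6, 402.5]
orientation: [2.615, 1.742, -0.001]
ft_force: [0.1, -0.0, -0.5]
width: 2.0
grasp_force: 0.0
```

```bash
cat >> h.py <<'E'
from scipy.spatial.transform import Rotation as Ro
np.set_printoptions(precision=3,suppress=True)
p=np.load("p.npy"); RB=Ro.from_euler("z",p[2]).as_matrix(); OB=np.array([p[0],p[1],0])
RT=RB@np.array([[0,1,0],[1,0,0],[0,0,-1.]])   # tool x=box y, tool y=box x, tool z down
def now():
    o=ctrl.get_obs();print("t",o["t"],"box",RB.T@(o["ee_pos"]-OB),"F box",RB.T@o["ft_force"],"w",o["width"],"q",o["qpos"]);return o
def to(b,o):
    R=Ro.from_rotvec(o["orientation"]).as_matrix()
    return Ro.from_matrix(R.T@RT).as_rotvec()/1.5,R.T@(OB+RB@np.array(b)-o["ee_pos"])/200
E
python3 -c "
from h import *
o=now();print(p)
for b in([0,-150,400],[0,-150,167]):print(*to(b,o))"
```

```text
t 1.225 box [-250.096  244.506  402.51 ] F box [ 0.106 -0.002 -0.528] w 1.9873103868053512 q [ 0.643  0.011  1.74  -0.     1.391  1.038]
[482.349 -40.033  -0.465   1.58    1.588]
[-0.     0.     0.046] [-2.054  1.111  0.013]
[-0.     0.     0.046] [-2.054  1.111  1.178]
```

Emit:
servo_tool(
  rows=[
    [0,0,0.02,-0.2,0.1,0,0],
    [0,0,0.046,-0.45,0.25,0,0],
    [0,0,0.046,-0.7,0.4,0,0],
    [0,0,0.046,-0.9,0.5,0,0],
    [0,0,0.046,-1,0.55,0,0],
  ],
)

```text
t: 1.85
ee_pos: [393.5, 62.6, 402.5]
orientation: [2.671, 1.654, -0.001]
ft_force: [-0.1, 0.5, 0.1]
width: 0.6
grasp_force: 0.0
```

Emit:
servo_tool(
  rows=[
    [0,0,0,-0.25,0.13,0,0],
    [0,0,0,-0.5,0.27,0,0],
    [0,0,0,-0.75,0.4,0,0],
    [0,0,0,-0.95,0.5,0,0],
    [0,0,0,-1,0.56,0,0],
    [0,0,0,-1,0.56,0,0],
  ],
)

```text
t: 2.6
ee_pos: [405.6, -164.5, 402.3]
orientation: [-2.67, -1.654, 0.0]
ft_force: [-0.1, -0.1, -0.3]
width: 0.4
grasp_force: 0.0
```

```bash
python3 -c "
from h import *
o=now()
im,d=ctrl.get_image('wrist');cv2.imwrite('pics/w1.png',im[:,:,::-1])
c=ctrl.camera_info('wrist');print('cam tool',Ro.from_rotvec(o['orientation']).as_matrix().T@(-c['R'].T@c['t']-o['ee_pos']))
for b in([0,-150,400],[0,-150,167]):print(*to(b,o))"
```

```text
t 2.6 box [ -12.795 -145.669  402.312] F box [-0.08  -0.164 -0.338] w 0.378825944570708 q [-0.413 -0.045  1.796  0.     1.392  0.049]
cam tool [  66.237    0.146 -163.082]
[-0.001 -0.     0.002] [-0.022  0.064  0.011]
[-0.001 -0.     0.002] [-0.022  0.065  1.176]
```

Emit:
servo_tool(
  rows=[
    [0,0,0,-0.02,0.06,0.2,0],
    [0,0,0,-0.02,0.06,0.5,0],
    [0,0,0,-0.02,0.06,0.8,0],
    [0,0,0,-0.02,0.06,1,0],
    [0,0,0,-0.02,0.06,1,0],
  ],
)

```text
t: 3.28
ee_pos: [412.6, -171.0, 200.6]
orientation: [-2.663, -1.656, 0.005]
ft_force: [0.1, -0.5, 0.6]
width: 0.5
grasp_force: 0.0
```

Emit:
servo_tool(
  rows=[
    [0,0,0,0,0,0.1,0],
    [0,0,0,0,0,0.17,0],
    [0,0,0,0.05,0,0.18,0],
    [0,0,0,0.1,0,0.18,0],
    [0,0,0,0.12,0,0.18,0],
    [0,0,0,0.12,0,0.18,0],
  ],
)

```text
t: 4.03
ee_pos: [425.5, -151.5, 167.1]
orientation: [2.668, 1.657, 0.001]
ft_force: [0.0, -0.1, -0.1]
width: 0.4
grasp_force: 0.0
```

```bash
cat >> h.py <<'E'
def scr(a,hx=10):
    r=np.interp(a,[0,1.59],[85,112]); return np.array([0,-100+r*np.cos(a)-6*np.sin(a)-hx,56+r*np.sin(a)+6*np.cos(a)])
def rows(f,A,o):
    R=Ro.from_rotvec(o["orientation"]).as_matrix()
    for a in A: print("%.3f"%a,R.T@(OB+RB@f(a)-o["ee_pos"])/200)
E
python3 -c "
from h import *
o=now()
im,d=ctrl.get_image('top');cv2.imwrite('pics/t1.png',im[:,:,::-1])
print(to([0,-118,166],o));rows(scr,np.arange(1.59,0.7,-.06),o)"
```

```text
t 4.025 box [  -0.842 -125.111  167.131] F box [ 0.037 -0.061 -0.109] w 0.3762250550021235 q [-0.368  0.253  2.046 -0.     0.841  0.091]
(array([ 0.001, -0.   ,  0.004]), array([0.036, 0.004, 0.006]))
1.590 [ 0.035  0.004 -0.004]
1.530 [ 0.068  0.005 -0.   ]
1.470 [0.101 0.005 0.006]
1.410 [0.133 0.005 0.013]
1.350 [0.164 0.005 0.023]
1.290 [0.195 0.005 0.034]
1.230 [0.224 0.005 0.047]
1.170 [0.252 0.006 0.061]
1.110 [0.28  0.006 0.077]
1.050 [0.305 0.006 0.095]
0.990 [0.33  0.006 0.114]
0.930 [0.353 0.006 0.134]
0.870 [0.374 0.006 0.155]
0.810 [0.394 0.006 0.177]
0.750 [0.413 0.006 0.201]
```

View pics/t1.png

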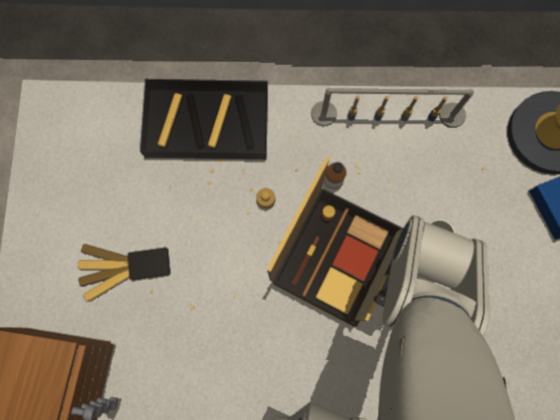

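The top view shows the gripper behind the screen at about (385,290), not yet touching; the screen is still up and the box is unchanged. I'll start folding it.

Emit:
servo_tool(
  rows=[
    [0,0,0,0.03,0,0,0],
    [0,0,0,0.055,0,0,0],
    [0,0,0,0.08,0,0.002,0],
    [0,0,0,0.105,0,0.007,0],
    [0,0,0,0.13,0,0.013,0],
    [0,0,0,0.16,0,0.022,0],
    [0,0,0,0.19,0,0.033,0],
    [0,0,0,0.22,0,0.045,0],
    [0,0,0,0.25,0,0.06,0],
    [0,0,0,0.28,0,0.077,0],
  ],
)

```text
t: 5.32
ee_pos: [450.1, -101.2, 151.1]
orientation: [-2.669, -1.656, -0.0]
ft_force: [-0.5, -0.1, 1.7]
width: 0.5
grasp_force: 0.6
```

```bash
python3 -c "
from h import *
o=now();im,d=ctrl.get_image('scene');cv2.imwrite('pics/s1.png',cv2.resize(im[150:340,100:320,::-1],None,fx=2.5,fy=2.5))
rows(scr,np.arange(1.11,0.0,-.06),o)"
```

```text
t 5.325 box [ -1.385 -69.146 151.055] F box [-0.421 -0.325  1.708] w 0.510247831034696 q [-0.247  0.295  2.037  0.     0.81   0.213]
1.110 [-0.     0.007 -0.003]
1.050 [0.025 0.007 0.014]
0.990 [0.05  0.007 0.033]
0.930 [0.073 0.007 0.053]
0.870 [0.094 0.007 0.075]
0.810 [0.114 0.007 0.097]
0.750 [0.133 0.008 0.12 ]
0.690 [0.15  0.008 0.144]
0.630 [0.165 0.008 0.169]
0.570 [0.178 0.008 0.195]
0.510 [0.19  0.008 0.22 ]
0.450 [0.2   0.008 0.247]
0.390 [0.208 0.008 0.273]
0.330 [0.215 0.008 0.3  ]
0.270 [0.219 0.008 0.327]
0.210 [0.223 0.008 0.354]
0.150 [0.224 0.008 0.38 ]
0.090 [0.224 0.008 0.407]
0.030 [0.222 0.008 0.432]
```

View pics/s1.png

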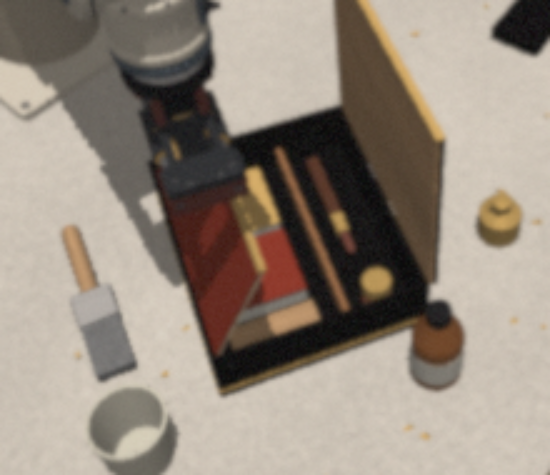

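The scene crop shows the screen tilting inwards under the fingers, with its edge at about (250,270); everything else is in place.

Emit:
servo_tool(
  rows=[
    [0,0,0,0.025,0,0.014,0],
    [0,0,0,0.05,0,0.033,0],
    [0,0,0,0.073,0,0.053,0],
    [0,0,0,0.094,0,0.075,0],
    [0,0,0,0.114,0,0.097,0],
    [0,0,0,0.133,0,0.12,0],
    [0,0,0,0.15,0,0.144,0],
    [0,0,0,0.165,0,0.169,0],
    [0,0,0,0.178,0,0.195,0],
    [0,0,0,0.19,0,0.22,0],
  ],
)

```text
t: 6.62
ee_pos: [466.8, -67.4, 106.9]
orientation: [-2.669, -1.656, 0.0]
ft_force: [-0.5, 0.4, 1.2]
width: 0.5
grasp_force: 0.4
```

```bash
python3 -c "
from h import *
o=now()
rows(scr,np.arange(.57,-0.01,-.05),o);print(to([0,-25,60],o))"
```

```text
t 6.625 box [ -1.592 -31.433 106.902] F box [-0.648  0.167  1.163] w 0.5209103123984915 q [-0.169  0.387  2.041  0.     0.714  0.291]
0.570 [-0.011  0.008 -0.026]
0.520 [-0.001  0.008 -0.005]
0.470 [0.008 0.008 0.017]
0.420 [0.016 0.008 0.039]
0.370 [0.022 0.008 0.061]
0.320 [0.027 0.008 0.084]
0.270 [0.031 0.008 0.106]
0.220 [0.034 0.008 0.128]
0.170 [0.035 0.008 0.151]
0.120 [0.036 0.008 0.173]
0.070 [0.035 0.008 0.194]
0.020 [0.033 0.008 0.216]
(array([-0.   ,  0.   ,  0.003]), array([0.032, 0.008, 0.235]))
```

Emit:
servo_tool(
  rows=[
    [0,0,0,0.008,0,0.017,0],
    [0,0,0,0.016,0,0.039,0],
    [0,0,0,0.022,0,0.061,0],
    [0,0,0,0.027,0,0.084,0],
    [0,0,0,0.031,0,0.106,0],
    [0,0,0,0.034,0,0.128,0],
    [0,0,0,0.035,0,0.151,0],
    [0,0,0,0.035,0,0.173,0],
    [0,0,0,0.035,0,0.194,0],
    [0,0,0,0.035,0,0.21,0],
  ],
)

```text
t: 7.88
ee_pos: [469.9, -61.3, 65.0]
orientation: [-2.669, -1.656, 0.0]
ft_force: [0.7, 1.1, 0.4]
width: 0.4
grasp_force: 0.4
```

Emit:
servo_tool(
  rows=[
    [0,0,0,0,0,0.008,0],
    [0,0,0,0,0,0.015,0],
    [0,0,0,0,0,0.02,0],
    [0,0,0,0,0,0.02,0],
  ],
)

```text
t: 8.38
ee_pos: [469.9, -61.3, 62.2]
orientation: [2.669, 1.656, 0.0]
ft_force: [-3.5, 0.5, 14.1]
width: 0.4
grasp_force: 6.9
```

```bash
python3 -c "
from h import *
o=now()"
```

```text
t 8.375 box [ -1.579 -24.577  62.171] F box [-3.345 -1.079 14.099] w 0.42454386516874587 q [-0.155  0.476  2.052 -0.     0.613  0.305]
```

Emit:
servo_tool(
  rows=[
    [0,0,0,0,0,-0.1,0],
    [0,0,0,0,0,-0.35,0],
    [0,0,0,0,0,-0.65,0],
    [0,0,0,0,0,-0.9,0],
    [0,0,0,0,0,-1,0],
    [0,0,0,0,0,-1,0],
  ],
)

```text
t: 9.12
ee_pos: [470.7, -61.5, 262.8]
orientation: [2.667, 1.655, 0.004]
ft_force: [-0.4, 0.5, -0.2]
width: 0.7
grasp_force: 0.0
```

Emit:
servo_tool(
  rows=[
    [0,0,0,0,0,-0.25,0],
    [0,0,0,0,0,-0.55,0],
    [0,0,0,0,0,-0.75,0],
    [0,0,0,0,0,-0.8,0],
    [0,0,0,0,0,-0.8,0],
  ],
)

```text
t: 9.75
ee_pos: [469.5, -61.3, 419.6]
orientation: [-2.668, -1.656, 0.002]
ft_force: [0.2, -0.3, -0.4]
width: 0.5
grasp_force: 0.0
```

```bash
python3 -c "
from h import *
o=now();print(to([0,150,420],o),to([0,150,265],o))
im,d=ctrl.get_image('scene');cv2.imwrite('pics/s2.png',cv2.resize(im[100:330,100:320,::-1],None,fx=2.5,fy=2.5))
W=cloud('scene',d)[d>0];B=(W-OB)@RB
m=(abs(B[:,0])<115)&(B[:,2]<150)
for lo,hi in((-90,-60),(-60,-30),(-30,0),(0,28)):
  z=B[m&(B[:,1]>lo)&(B[:,1]<hi)][:,2];print(lo,len(z),np.percentile(z,[10,50,90]))"
```

```text
t 9.75 box [ -1.928 -24.717 419.65 ] F box [ 0.285 -0.194 -0.372] w 0.5387766925920645 q [-0.155  0.009  1.705 -0.     1.429  0.305]
(array([-0.001,  0.   ,  0.003]), array([ 0.874,  0.014, -0.002])) (array([-0.001,  0.   ,  0.003]), array([0.874, 0.015, 0.773]))
-90 902 [59.784 61.901 63.852]
-60 888 [59.798 61.86  63.761]
-30 863 [59.845 61.783 63.845]
0 790 [59.969 61.857 63.732]
```

View pics/s2.png

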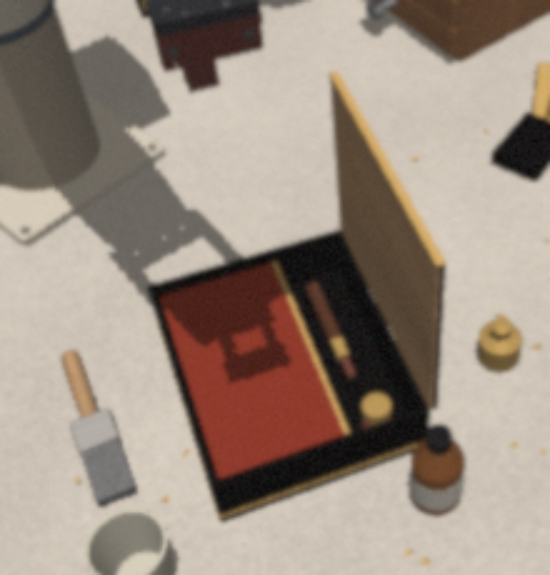

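The screen lies flat: the red face sits at 62 mm over its whole area, with its edge along (285,270)–(348,430). The burnisher and jar haven't moved. Next is the lid.

Emit:
servo_tool(
  rows=[
    [0,0,0,0.2,0,0,0],
    [0,0,0,0.45,0,0,0],
    [0,0,0,0.7,0,0,0],
    [0,0,0,0.87,0,0,0],
    [0,0,0,0.9,0,0,0],
    [0,0,0,0.9,0,0,0],
  ],
)

```text
t: 10.55
ee_pos: [549.1, 99.7, 419.5]
orientation: [-2.668, -1.657, 0.005]
ft_force: [-0.5, 0.2, -0.1]
width: 0.3
grasp_force: 0.0
```

Emit:
servo_tool(
  rows=[
    [0,0,0,0,0,0.2,0],
    [0,0,0,0,0,0.45,0],
    [0,0,0,0,0,0.65,0],
    [0,0,0,0,0,0.77,0],
    [0,0,0,0,0,0.77,0],
  ],
)

```text
t: 11.18
ee_pos: [548.0, 98.4, 265.4]
orientation: [-2.669, -1.654, 0.007]
ft_force: [-0.3, -0.6, 0.4]
width: 0.5
grasp_force: 0.0
```

```bash
cat >> h.py <<'E'
def lid(b,hx=10,r=195): return np.array([0,110-r*np.cos(b)+8*np.sin(b)+hx,70.5+r*np.sin(b)+8*np.cos(b)])
E
python3 -c "
from h import *
o=now();rows(lid,np.arange(1.58,0.9,-.05),o)"
```

```text
t 11.175 box [ -3.408 153.209 265.351] F box [-0.031 -0.645  0.354] w 0.4937554793178002 q [ 0.157  0.277  1.74  -0.     1.13   0.618]
1.580 [-0.117  0.017 -0.   ]
1.530 [-0.166  0.016 -0.001]
1.480 [-0.215  0.016  0.   ]
1.430 [-0.263  0.016  0.004]
1.380 [-0.312  0.016  0.01 ]
1.330 [-0.36   0.016  0.019]
1.280 [-0.407  0.016  0.03 ]
1.230 [-0.454  0.016  0.043]
1.180 [-0.5    0.016  0.059]
1.130 [-0.546  0.015  0.077]
1.080 [-0.59   0.015  0.097]
1.030 [-0.633  0.015  0.12 ]
0.980 [-0.676  0.015  0.144]
0.930 [-0.716  0.015  0.171]
```

Approach and push gently, about 0.05 rad per row.

Emit:
servo_tool(
  rows=[
    [0,0,0,-0.05,0.01,0,0],
    [0,0,0,-0.09,0.016,0,0],
    [0,0,0,-0.12,0.016,0,0],
    [0,0,0,-0.15,0.016,0,0],
    [0,0,0,-0.19,0.016,0,0],
    [0,0,0,-0.24,0.016,0.002,0],
    [0,0,0,-0.29,0.016,0.007,0],
    [0,0,0,-0.34,0.016,0.015,0],
    [0,0,0,-0.39,0.016,0.026,0],
    [0,0,0,-0.44,0.016,0.039,0],
  ],
)

```text
t: 12.42
ee_pos: [513.1, 19.0, 259.2]
orientation: [-2.669, -1.656, 0.001]
ft_force: [1.4, 2.0, 2.2]
width: 0.2
grasp_force: 1.0
```

```bash
python3 -c "
from h import *
o=now();rows(lid,np.arange(1.25,0.6,-.05),o)"
```

```text
t 12.425 box [  1.02   66.583 259.192] F box [0.386 2.41  2.247] w 0.22616338844198278 q [ 0.014  0.215  1.839 -0.     1.089  0.474]
1.250 [-0.002 -0.005  0.006]
1.200 [-0.049 -0.005  0.02 ]
1.150 [-0.095 -0.006  0.037]
1.100 [-0.139 -0.006  0.056]
1.050 [-0.183 -0.006  0.078]
1.000 [-0.226 -0.006  0.101]
0.950 [-0.267 -0.006  0.127]
0.900 [-0.308 -0.007  0.155]
0.850 [-0.346 -0.007  0.185]
0.800 [-0.383 -0.007  0.216]
0.750 [-0.419 -0.007  0.25 ]
0.700 [-0.453 -0.007  0.285]
0.650 [-0.485 -0.007  0.322]
```

Contact is about 3 N, as expected.

Emit:
servo_tool(
  rows=[
    [0,0,0,-0.049,0,0.02,0],
    [0,0,0,-0.095,0,0.037,0],
    [0,0,0,-0.139,0,0.056,0],
    [0,0,0,-0.183,0,0.078,0],
    [0,0,0,-0.226,0,0.101,0],
    [0,0,0,-0.267,0,0.127,0],
    [0,0,0,-0.308,0,0.155,0],
    [0,0,0,-0.346,0,0.185,0],
    [0,0,0,-0.383,0,0.216,0],
    [0,0,0,-0.419,0,0.25,0],
  ],
)

```text
t: 13.68
ee_pos: [476.1, -55.8, 209.0]
orientation: [-2.669, -1.656, 0.0]
ft_force: [0.5, 0.6, 0.4]
width: 0.6
grasp_force: 0.5
```

```bash
python3 -c "
from h import *
o=now();rows(lid,np.arange(.75,0.1,-.05),o)"
```

```text
t 13.675 box [  1.536 -16.899 209.015] F box [0.168 0.77  0.399] w 0.6372383947949821 q [-0.142  0.228  1.956 -0.     0.958  0.319]
0.750 [-0.002 -0.008 -0.001]
0.700 [-0.035 -0.008  0.034]
0.650 [-0.067 -0.008  0.071]
0.600 [-0.098 -0.008  0.109]
0.550 [-0.126 -0.008  0.149]
0.500 [-0.152 -0.008  0.19 ]
0.450 [-0.176 -0.009  0.232]
0.400 [-0.198 -0.009  0.276]
0.350 [-0.218 -0.009  0.321]
0.300 [-0.235 -0.009  0.366]
0.250 [-0.25  -0.009  0.413]
0.200 [-0.263 -0.009  0.46 ]
0.150 [-0.274 -0.009  0.507]
```

Emit:
servo_tool(
  rows=[
    [0,0,0,-0.035,0,0.034,0],
    [0,0,0,-0.067,0,0.071,0],
    [0,0,0,-0.098,0,0.109,0],
    [0,0,0,-0.126,0,0.149,0],
    [0,0,0,-0.152,0,0.19,0],
    [0,0,0,-0.176,0,0.232,0],
    [0,0,0,-0.198,0,0.276,0],
    [0,0,0,-0.218,0,0.321,0],
    [0,0,0,-0.235,0,0.366,0],
    [0,0,0,-0.25,0,0.41,0],
  ],
)

```text
t: 14.92
ee_pos: [454.1, -100.4, 126.9]
orientation: [-2.669, -1.656, 0.0]
ft_force: [0.3, 1.6, -0.3]
width: 0.8
grasp_force: 0.2
```

```bash
python3 -c "
from h import *
o=now();rows(lid,np.arange(.25,-.01,-.03),o)"
```

```text
t 14.925 box [  1.821 -66.597 126.854] F box [-0.448  1.513 -0.276] w 0.7837395853211079 q [-0.243  0.343  2.044 -0.     0.755  0.217]
0.250 [-0.002 -0.009  0.002]
0.220 [-0.01  -0.009  0.03 ]
0.190 [-0.017 -0.009  0.058]
0.160 [-0.023 -0.009  0.087]
0.130 [-0.029 -0.009  0.116]
0.100 [-0.033 -0.009  0.145]
0.070 [-0.037 -0.009  0.174]
0.040 [-0.04  -0.009  0.203]
0.010 [-0.042 -0.009  0.232]
```

Emit:
servo_tool(
  rows=[
    [0,0,0,-0.01,0,0.03,0],
    [0,0,0,-0.017,0,0.058,0],
    [0,0,0,-0.023,0,0.087,0],
    [0,0,0,-0.029,0,0.116,0],
    [0,0,0,-0.033,0,0.145,0],
    [0,0,0,-0.037,0,0.17,0],
    [0,0,0,-0.04,0,0.192,0],
    [0,0,0,-0.042,0,0.21,0],
    [0,0,0,-0.042,0,0.225,0],
    [0,0,0,-0.042,0,0.235,0],
  ],
)

```text
t: 16.18
ee_pos: [450.5, -107.7, 80.3]
orientation: [2.669, 1.657, -0.0]
ft_force: [0.3, -0.0, -0.3]
width: 0.1
grasp_force: 0.2
```

Emit:
servo_tool(
  rows=[
    [0,0,0,0,0,0.005,0],
    [0,0,0,0,0,0.01,0],
    [0,0,0,0,0,0.01,0],
  ],
)

```text
t: 16.55
ee_pos: [450.5, -107.7, 78.8]
orientation: [2.669, 1.657, 0.0]
ft_force: [-1.9, 0.1, 4.7]
width: 0.3
grasp_force: 2.5
```

```bash
python3 -c "
from h import *
o=now()"
```

```text
t 16.55 box [  1.857 -74.779  78.822] F box [-1.728 -0.756  4.716] w 0.29566892791291816 q [-0.26   0.432  2.07  -0.     0.64   0.2  ]
```

Emit:
servo_tool(
  rows=[
    [0,0,0,0,0,0.004,0],
    [0,0,0,0,0,0.008,0],
    [0,0,0,0,0,0.008,0],
  ],
)

```text
t: 16.92
ee_pos: [450.6, -107.7, 78.6]
orientation: [2.669, 1.656, 0.0]
ft_force: [-6.6, 2.1, 26.0]
width: 0.6
grasp_force: 12.9
```

Emit:
servo_tool(
  rows=[
    [0,0,0,0,0,-0.02,0],
    [0,0,0,0,0,-0.15,0],
    [0,0,0,0,0,-0.4,0],
    [0,0,0,0,0,-0.7,0],
    [0,0,0,0,0,-0.9,0],
    [0,0,0,0,0,-1,0],
    [0,0,0,0,0,-1,0],
  ],
)

```text
t: 17.8
ee_pos: [451.3, -107.9, 278.2]
orientation: [2.667, 1.655, 0.004]
ft_force: [0.5, 0.4, -0.0]
width: 0.5
grasp_force: 0.0
```

Emit:
servo_tool(
  rows=[
    [0,0,0,0,0,-0.25,0],
    [0,0,0,0,0,-0.5,0],
    [0,0,0,0,0,-0.6,0],
    [0,0,0,0,0,-0.6,0],
  ],
)

```text
t: 18.3
ee_pos: [450.9, -107.8, 396.8]
orientation: [2.669, 1.656, 0.001]
ft_force: [1.1, -0.4, 0.4]
width: 0.4
grasp_force: 0.0
```

```bash
python3 -c "
from h import *
o=now()
im,d=ctrl.get_image('scene');cv2.imwrite('pics/s3.png',cv2.resize(im[100:350,80:340,::-1],None,fx=2.2,fy=2.2))
W=cloud('scene',d)[d>0];B=(W-OB)@RB
m=(abs(B[:,0])<120)&(B[:,2]<150)&(B[:,2]>60)
for y in range(-105,106,30):
  z=B[m&(abs(B[:,1]-y)<10)][:,2];print(y,len(z),np.percentile(z,[10,50,90]))"
```

```text
t 18.3 box [  2.23  -74.671 396.756] F box [1.212 0.112 0.352] w 0.41043888116049265 q [-0.26   0.004  1.76   0.     1.377  0.2  ]
-105 439 [76.336 78.309 80.335]
-75 653 [76.414 78.322 80.286]
-45 626 [76.403 78.179 80.049]
-15 608 [76.675 78.41  80.273]
15 601 [76.512 78.34  80.324]
45 583 [76.528 78.429 80.388]
75 567 [76.401 78.37  80.199]
105 492 [76.316 78.426 80.279]
```

View pics/s3.png

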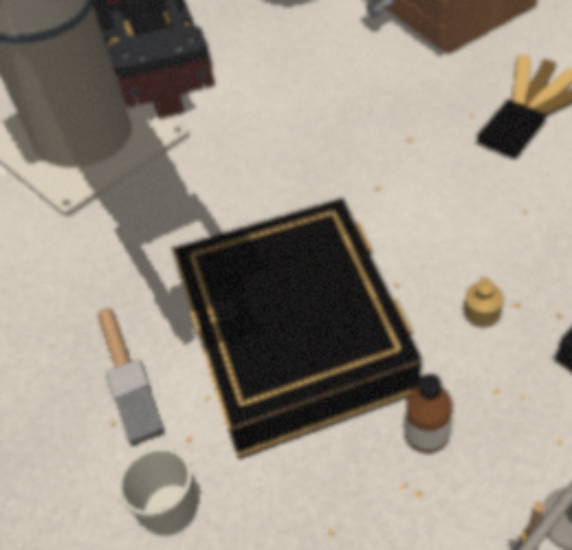

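The lid is flat and shut at 78.4 mm over its whole length, in the crop spanning (180,245)–(415,360). The brush, cup, bottle and weight haven't moved.

```bash
python3 -c "
from workcell import ctrl
print(ctrl.close_job())"
```

```text
the job is handed in; nothing more can be done
None
```

The draft screen is folded flat inside the box and the lid is fully shut over it; the job was handed in at about 18 s, with the arm clear of everything and nothing else seen to have moved.

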